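# Set a test panel out over the ledge for edge masking

## Robot

A 7-joint arm with a two-finger parallel gripper is mounted at the origin on a cart in front of the work surface, level with it; the furniture and walls round the work are solid. World frame = base frame: x ahead of the robot, y to its left, z up, the work surface at z = 0. Lengths are in m, angles in rad, forces in N, time in s.
With the tool pointing down it reaches from about 0.4 to 0.85 m from the base axis. Payload 10.4 kg.
Tool frame: the origin (TCP) lies midway between the tips of the shut fingers; the grasp point (between the pads) lies 19 mm behind it; z points along the fingers, y is the line along which they close (so a half turn about z gives the same grasp; the last joint's range is limited). The gripper opens to 85 mm and grips with 20 to 120 N. Pads are 22 mm wide; open, the fingers measure 114 mm over their backs; the gripper's body (76 mm by 85 mm) begins 54 mm behind the grasp point. The pads swing forward as they close: fully open they stand 13 mm farther back than shut.
Start: joints at [-1.313, 0.332, -0.065, 1.46, 0.022, 1.35, -0.088], TCP at [0.173, 0.601, 0.199] pointing down, gripper open.
Joint ranges: [-2.6, 2.6], [-0.5, 2.12], [-1.47, 1.34], [0.16, 2.42], [-1.27, 4.41], [0.06, 2.06], [-2.6, 2.6]. Speed limits (rad/s): [2.22, 2.22, 2.79, 2.79, 3.14, 3.14, 3.14].

## Interface

Orientations are given as [roll, pitch, yaw] about the fixed x, y, z axes, in that order (R = Rz(yaw) Ry(pitch) Rx(roll)).
In Python, from station import ctrl gives the robot as it stands. The module is installed in compiled form; this text tells all that it offers.
- The arm moves only by the tool servo_tool, never from a script. Its argument "commands" is a list of rows, each a list of 7 numbers: the shift along the tool's x, y, z in mm, then the turn, a rotation vector about the tool's x, y, z in degrees, then the finger opening in mm, from 0 to 85.4. A call has 1 to 12 rows; each row is the pose to reach, as a shift and turn from the pose commanded when the call began, along the tool's axes at that moment; what a row does not reach only later rows make up. A row lasts 1/8 s, in which the tool goes at most 62.5 mm and 10.7 degrees, less where a joint would pass 70% of its speed; a pose out of reach is approached as far as the arm can. A call with a gripper value outside its range is refused whole. The fingers move at their own pace and stop on an object; "force" is the grip in N (left out, the last holds). Time passes only in rows, so rows that repeat a pose let the fingers close. It gives the time, the measured TCP pose, the force, the opening and the grip force at its end, in the units of the state.
- ctrl.observe(): the state, without advancing time (a new reading comes with each control period).
- ctrl.read_camera(name): name is "scene" or "top" or "wrist"; returns the picture (480x640x3 uint8, blue, green, red); there is no depth.
- ctrl.camera_model(name): a dict with "intrinsics" (3x3 intrinsics, pixels), "k1" (the pictures are not rectified: a ray, as slopes to the right and down, at radius r is drawn at 1 + k1 r^2 times it, then the intrinsics apply), "world_from_camera" (4x4, takes a point from camera to world coordinates); the wrist camera has in their place "tool_from_camera" (4x4, takes a point from camera to tool coordinates, whose origin is the TCP and whose axes are the flange's). Camera axes: x right, y up, looking along -z (the intrinsics and any distortion apply to the point x, -y, -z); pixel columns grow to the right and rows downward; lengths in m; the calibration is good to about 2 mm. A picture is of the moment at which its call begins: read the wrist's pose just before it. camera_model takes no time and is no camera call.
- ctrl.job_done(): hands the job in; it is judged then, once.
The state is a dict: "time_s": time; "joints": joint angles; "joint_velocities": joint speeds; "joint_efforts": joint torques, N m; "ee_pos": TCP position; "ee_rot": TCP orientation; "contact_force": force on the tool from outside, world axes, zero at the start; "wrist_torque": the same for the moment, N m; "gripper_width": finger opening in m; "grasp_force": force on a finger pad.
Only numpy, scipy, OpenCV 4.12 (cv2) and the standard library are available. Lean on these libraries where they do the work, as an engineer would, in place of code of your own. Each camera call takes 0.05 s, during which the arm holds its last target. There are 200 camera calls.

## Task

The blue test panel on the masking stand is to get tape round its cut edge. Working with the fingertips only, gently push the panel square against the stand's fence and slide it along until about 20 mm of it stands out past the ledge, still lying flat; then push the red-capped hold-down bar down until its pad rests on the panel. Do not grip, lift or tip the panel, and leave the tape, scissors, bottle and marker beside the stand alone.

Things in the scene. Friction and masses are not known exactly. Their poses are not given: they have to be found in the camera images.
- stand: Masking stand, fixed to the bench: a level grey bed, its flat top 50 mm above the bench, on two dark feet. Origin on the bench; in its own frame the bed spans x -85 to +85 mm and y -80 to +95 mm. The fence runs along y at the far (+x) side. The open end at y = -80 mm, to the robot's right, is the ledge: the panel slides in -y and stands out past it.
- fence (a point): Middle of the fence's face, at stand (45, 7.5, 54) mm; axes as the stand's. The fence is a steel strip 165 mm long (y), 12 mm wide and 8 mm high above the bed; the panel goes against this face, which looks to -x.
- ledge (a point): Middle of the panel's path on the ledge: the upper edge of the bed's open end, at stand (7.5, -80, 50) mm; axes as the stand's. There is no stop beyond it.
- panel: Test panel, a steel plate 75 mm (its x) by 110 mm (its y) and 5 mm thick, blue on top, about 0.32 kg, loose on the bed, short of the ledge, off the fence and askew. Origin at the centre of its underside, z up; its -y end is the one to be set out past the ledge. When right, its axes are parallel to the stand's and its origin is at about stand (7.5, -45, 50) mm.
- panel_edge (a point): Middle of the panel's -y end face, 55 mm from its origin and at half its thickness.
- hold_down (a joint): Angle of the hold-down bar (rad): 0 when its pad lies on the panel, 1.57 when the bar stands upright. Its hinge is stiff (0.08 N m) and holds the raised bar where it is left; below about 45 degrees the bar's own weight (0.2 kg) carries it down. With no panel under it, it would go to -0.06.
- bar_hinge (a point): On the hinge axis of the bar, at stand (70, -55, 66) mm; the axis runs along the stand's y. Lowered, the bar reaches 127 mm from here in the stand's -x over the fence and panel; raised, it swings up and back towards +x. The bar is steel, 24 mm wide and 8 mm thick, with a black rubber pad beneath.
- bar_grip (a point): Middle of the upper (outer) face of the red plastic cap at the bar's free end, 110 mm from the hinge axis and 6.5 mm off the bar's middle plane; the cap is 34 mm long, 28 mm wide, 13 mm thick. The z axis points out of this face: push here, against z.
- tape: Roll of masking tape lying flat on the bench, 104 mm across, 25 mm high; origin under its centre. Leave alone.
- shears: Blue-handled scissors lying on the bench, 199 mm long along their y, 87 mm wide; origin at the middle. Leave alone.
- solvent: Small white dropper bottle with red cap, 30 mm across, 72 mm high; origin under its centre. Leave alone.
- felt_pen: White marker with black cap lying on the bench, 135 mm long along its y, 17 mm thick; origin at the middle. Leave alone.
Not all that is in view belongs to the job. What is shaped like the panel but white is not meant.

How it is judged:
On the way:
1. with the hold-down bar still raised, the panel lies flat and square against the fence with its end 13 to 27 mm past the ledge (y of panel_edge in the frame of stand between -0.107 and -0.093 m and x of each of panel_edge, panel in the frame of stand above 0.0045 m and angle between the y axis of panel and the y axis of stand, either way round below 0.035 rad and angle between panel's own z axis and vertical below 0.03 rad and z of panel in the frame of stand between 0.047 and 0.053 m and value of joint hold_down above 0.5 rad), for 0.2 s.
At the end, for the whole second after the job is handed in: The panel is at rest, flat on the bed, against the fence (gap under 3 mm, within 2 degrees of parallel), its end 13 to 27 mm past the ledge, and the hold-down bar is down (angle within 0.03 rad of 0) with its pad bearing on the panel (y of panel_edge in the frame of stand between -0.107 and -0.093 m and x of each of panel_edge, panel in the frame of stand above 0.0045 m and angle between the y axis of panel and the y axis of stand, either way round below 0.035 rad and angle between panel's own z axis and vertical below 0.03 rad and z of panel in the frame of stand between 0.047 and 0.053 m and value of joint hold_down between -0.03 and 0.03 rad and contact force between hold_down and panel above 0.2 N and linear speed of panel below 0.01 m/s); the robot touches nothing.
It fails at once if the panel is lifted more than 8 mm off the bed, or tipped by more than 9 degrees (z of panel in the frame of stand above 0.058 m or angle between panel's own z axis and vertical above 0.15 rad).
It fails at once if the panel or the bar is gripped or forced with more than 80 N (contact force between the fingers and panel above 80 N or contact force between the fingers and hold_down above 80 N).
It fails at once if the tape, scissors, bottle or marker is moved more than 20 mm (distance of any of tape, shears, solvent, felt_pen from where it was at the start of the episode above 0.02 m).
It also fails if it takes over 54 s, if anything falls off the work surface, if the arm or the gripper's body presses on something with over 40 N, if the wrist force passes 120 N, or if a joint passes its speed limit or range.

## Working session

There is one attempt and no reset: what is moved stays moved. The work goes in short steps, Python scripts to look and compute and a tool call to move; the robot and the scene stay as the last step left them, time stands still between calls to the robot, and variables do not carry over. Pictures are saved under pics/ and viewed, at most 10 in all, crops included, and the job is handed in when it is done.

Besides the shell and the picture viewer there is one more tool, called after "Request:" as name(argument=value, ...) on one line, values as JSON. servo_tool: Moves the arm, as the interface text tells. Its arguments: {"type":"object","properties":{"commands":{"type":"array","items":{"type":"array","items":{"type":"number"}}},"force":{"type":"number"}},"required":["commands"]}

```bash
mkdir -p pics
cat > h.py <<'E'
import numpy as np, cv2
from station import ctrl
from scipy.spatial.transform import Rotation as R
def ray(name,px,T=None):
    m=ctrl.camera_model(name);K=np.array(m["intrinsics"],float);k1=m["k1"]
    u,v=px;d=np.array([(u-K[0,2])/K[0,0],(v-K[1,2])/K[1,1]]);s=d.copy()
    for _ in range(30): s=d/(1+k1*(s@s))
    W=np.array(m["world_from_camera"]) if T is None else T@np.array(m["tool_from_camera"])
    r=W[:3,:3]@np.array([s[0],-s[1],-1.]);return W[:3,3],r
def onplane(name,px,z,T=None):
    o,r=ray(name,px,T);return o+r*(z-o[2])/r[2]
def toolT():
    s=ctrl.observe();T=np.eye(4);T[:3,:3]=R.from_euler('xyz',s["ee_rot"]).as_matrix();T[:3,3]=s["ee_pos"];return T
def proj(name,p,T=None):
    m=ctrl.camera_model(name);K=np.array(m["intrinsics"],float);k1=m["k1"]
    W=np.array(m["world_from_camera"]) if T is None else T@np.array(m["tool_from_camera"])
    c=np.linalg.inv(W)@np.append(p,1);s=np.array([c[0],-c[1]])/-c[2];s=s*(1+k1*s@s)
    return K[:2,:2]@s+K[:2,2]
E
python3 - <<'E'
from h import *
for n in("scene","top"):
    cv2.imwrite(f"pics/{n}0.png",ctrl.read_camera(n))
    print(n,ctrl.camera_model(n))
print(ctrl.observe())
E
```

```text
scene {'intrinsics': array([[560.37493475,   0.        , 319.77588231],
       [  0.        , 560.37493475, 235.13516146],
       [  0.        ,   0.        ,   1.        ]]), 'k1': -0.022931600971624038, 'world_from_camera': array([[-0.8141084 ,  0.44494437, -0.37316487,  0.12724938],
       [-0.58056899, -0.60931148,  0.5400733 ,  1.00294536],
       [ 0.01292894,  0.65632616,  0.7543665 ,  0.8676591 ],
       [ 0.        ,  0.        ,  0.        ,  1.        ]])}
top {'intrinsics': array([[500.9880294 ,   0.        , 313.19023058],
       [  0.        , 500.9880294 , 234.67846656],
       [  0.        ,   0.        ,   1.        ]]), 'k1': -0.07460937182422077, 'world_from_camera': array([[ 0.01003408,  0.99381101, -0.11063003,  0.42070139],
       [-0.99982978,  0.00825817, -0.01649919,  0.41543472],
       [-0.01548347,  0.11077675,  0.9937247 ,  1.08229882],
       [ 0.        ,  0.        ,  0.        ,  1.        ]])}
{'time_s': 0.1, 'joints': array([-1.31258004,  0.33280875, -0.06470673,  1.46082147,  0.02159964,
        1.34985787, -0.08847403]), 'joint_velocities': array([-0.00176176, -0.00260208, -0.00035775, -0.00055069, -0.00064588,
       -0.0012993 ,  0.00030131]), 'joint_efforts': array([ 1.19212000e-03, -6.26739979e+01,  4.89535171e-02, -3.92428386e+01,
        1.63447863e-02,  6.82667727e-03, -2.42235842e-05]), 'ee_pos': array([0.17311524, 0.60018733, 0.19801259]), 'ee_rot': array([-3.14039355e+00,  4.85265427e-05,  2.86082710e+00]), 'contact_force': array([0.38553696, 0.06624586, 0.05193472]), 'wrist_torque': array([ 0.03968211, -0.0107857 ,  0.00084393]), 'grasp_force': 0.0, 'gripper_width': 0.08546307674214937}
```

View pics/top0.png

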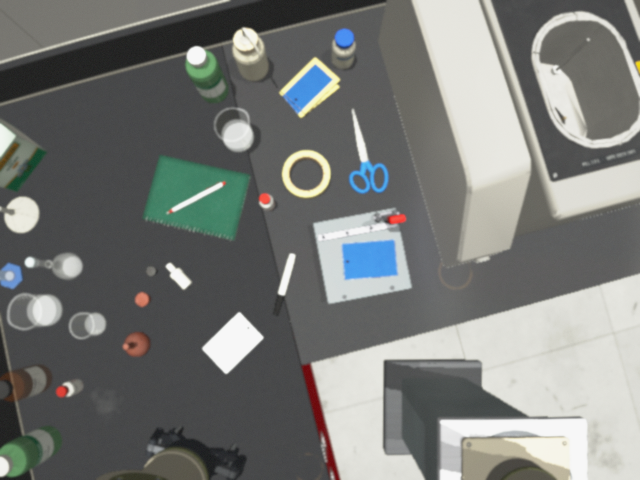

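View pics/scene0.png

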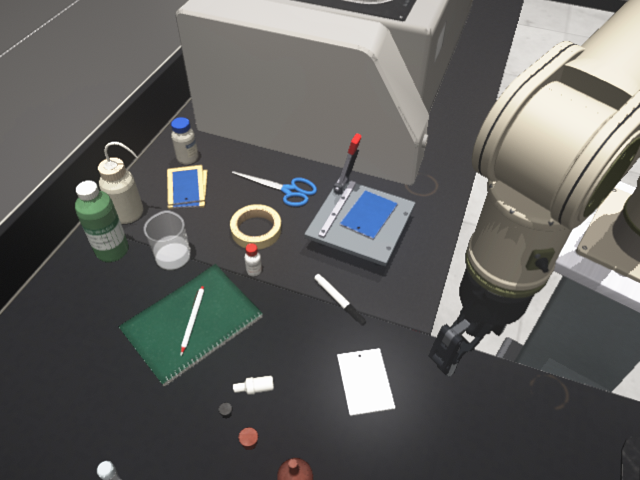

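The top view has the panel on the stand at about (370,260), with the fence above it and the raised red-capped bar at (397,219). The look-alikes are the blue swatch on yellow card (310,87) and the white plate (233,343). I choose (370,260), the blue one lying on the grey stand, and check it in a close crop.

Run:
```python
from h import *
out=[]
for n,box in(("top",(290,190,170,130)),("scene",(290,120,150,160))):
    im=ctrl.read_camera(n); x,y,w,h=box; c=im[y:y+h,x:x+w]
    hsv=cv2.cvtColor(c,cv2.COLOR_BGR2HSV)
    blue=((hsv[...,0]>95)&(hsv[...,0]<125)&(hsv[...,1]>130)).astype(np.uint8)
    red=(((hsv[...,0]<8)|(hsv[...,0]>172))&(hsv[...,1]>140)&(hsv[...,2]>90)).astype(np.uint8)
    grey=((hsv[...,1]<60)&(hsv[...,2]>105)).astype(np.uint8)
    def big(m,near):
        cs,_=cv2.findContours(m,cv2.RETR_EXTERNAL,cv2.CHAIN_APPROX_NONE)
        return max(cs,key=cv2.contourArea)
    cb=big(blue,None); cr=big(red,None); cg=big(cv2.morphologyEx(grey|blue,cv2.MORPH_OPEN,np.ones((3,3))),None)
    def rectw(cnt,z):  # contour to plane mm, then min-area rectangle
        P=np.array([onplane(n,(p[0][0]+x,p[0][1]+y),z)[:2] for p in cnt])*1000
        r=cv2.minAreaRect(P.astype(np.float32)); return r
    print(n,"panel",rectw(cb,.055)); print(n,"bed",rectw(cg,.05)); 
    m=cr.reshape(-1,2).mean(0)+[x,y]; print(n,"red",m, cr.reshape(-1,2).min(0)+[x,y],cr.reshape(-1,2).max(0)+[x,y]); out.append(ray(n,m))
    v=c.copy(); cv2.drawContours(v,[cb],-1,(0,255,255),1);cv2.drawContours(v,[cg],-1,(0,255,0),1);cv2.drawContours(v,[cr],-1,(255,255,0),1)
    v=np.hstack([c,v]); v=cv2.resize(v,(800,int(800*h/w/2)),interpolation=cv2.INTER_CUBIC)
    cv2.imwrite(f"pics/c_{n}.png",v)
(o1,d1),(o2,d2)=out
A=np.array([d1,-d2]).T; t=np.linalg.lstsq(A,o2-o1,rcond=None)[0]; print("red 3d",o1+t[0]*d1,o2+t[1]*d2)
a=cv2.imread("pics/c_top.png");b=cv2.imread("pics/c_scene.png");v=np.vstack([a,b]);s=600/v.shape[0];cv2.imwrite("pics/crop.png",cv2.resize(v,None,fx=s,fy=s))
# machine: points along its near lower corner at bench? print rays
for px in((440,262),(463,262),(525,190),(512,250),(412,110)): print(px,onplane("top",px,0)[:2],onplane("top",px,.3)[:2])
```

```text
top panel ((485.2490234375, 317.0133361816406), (70.76643371582031, 105.08405303955078), 4.574989318847656)
top bed ((494.4831237792969, 329.9394226074219), (175.34352111816406, 183.98150634765625), 11.055981636047363)
top red [396.47619048 218.5952381 ] [388 214] [405 223]
scene panel ((484.1991882324219, 315.8449401855469), (71.63702392578125, 107.62494659423828), 5.105737686157227)
scene bed ((601.83740234375, 157.41331481933594), (324.3380126953125, 218.26002502441406), 36.525115966796875)
scene red [354.13333333 143.31111111] [349 134] [360 154]
red 3d [0.55258237 0.27849575 0.17483866] [0.55218785 0.27828946 0.17481246]
(440, 262) [0.48400635 0.1584666 ] [0.46645899 0.22969502]
(463, 262) [0.48435069 0.10831282] [0.46670788 0.19344325]
(525, 190) [ 0.64457433 -0.03439927] [0.58251949 0.09028921]
(512, 250) [ 5.11195289e-01 -2.68115995e-04] [0.48611149 0.11495963]
(412, 110) [0.8248548  0.21423197] [0.71282842 0.27000291]
```

View pics/crop.png

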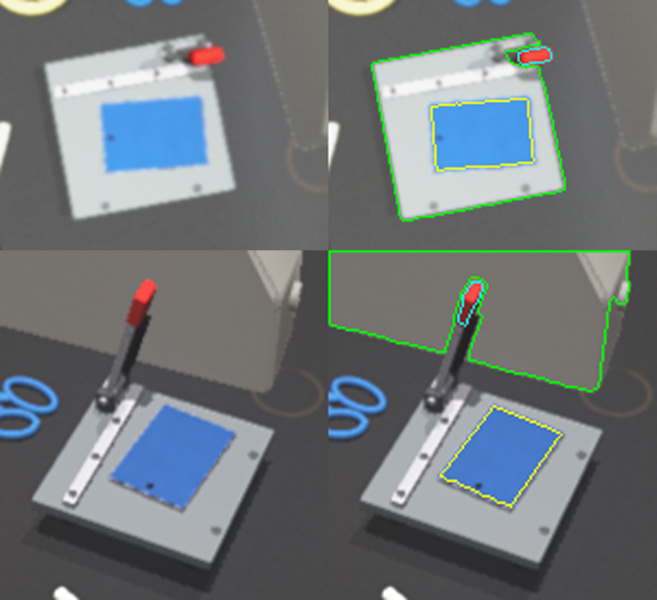

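The crop confirms it: the blue plate lies askew on the grey bed. The white steel fence is beyond it, and the red-capped bar stands nearly upright at the ledge end. Next I refine the stand frame with edge line fits.

```bash
cat >> h.py <<'E'
def bluepanel(n,box,T=None):
    im=ctrl.read_camera(n); x,y,w,h=box; c=im[y:y+h,x:x+w]; hsv=cv2.cvtColor(c,cv2.COLOR_BGR2HSV)
    m=((hsv[...,0]>95)&(hsv[...,0]<125)&(hsv[...,1]>130)).astype(np.uint8)
    cs,_=cv2.findContours(m,cv2.RETR_EXTERNAL,cv2.CHAIN_APPROX_NONE); cn=max(cs,key=cv2.contourArea)
    P=np.array([onplane(n,(p[0][0]+x,p[0][1]+y),.055,T)[:2] for p in cn])*1000
    return im,cv2.minAreaRect(P.astype(np.float32)),P
E
python3 - <<'E'
from h import *
n="top";x,y,w,h=290,190,170,130
im=ctrl.read_camera(n);c=im[y:y+h,x:x+w];hsv=cv2.cvtColor(c,cv2.COLOR_BGR2HSV)
m=(((hsv[...,1]<60)&(hsv[...,2]>105))|((hsv[...,0]>95)&(hsv[...,0]<125)&(hsv[...,1]>130))).astype(np.uint8)
cs,_=cv2.findContours(cv2.morphologyEx(m,cv2.MORPH_OPEN,np.ones((3,3))),cv2.RETR_EXTERNAL,cv2.CHAIN_APPROX_NONE);cn=max(cs,key=cv2.contourArea)
P=np.array([onplane(n,(p[0][0]+x,p[0][1]+y),.05)[:2] for p in cn])*1000
yaw=np.radians(11.);c0=np.array([495.9,322.6])
Rm=np.array([[np.cos(yaw),-np.sin(yaw)],[np.sin(yaw),np.cos(yaw)]]);S=(P-c0)@Rm
for nm,sel in(("-x",(abs(S[:,0]+86)<8)&(abs(S[:,1]-7)<70)),("-y",(abs(S[:,1]+84)<8)&(S[:,0]>-70)&(S[:,0]<30)),("+y",(abs(S[:,1]-98)<8)&(abs(S[:,0])<70)),("+x",(abs(S[:,0]-86)<8)&(S[:,1]<80)&(S[:,1]>0))):
    q=S[sel]
    if len(q)<5: print(nm,len(q));continue
    l=cv2.fitLine(q.astype(np.float32),cv2.DIST_HUBER,0,.01,.01).ravel();print(nm,len(q),"centre",l[2:],"ang deg",np.degrees(np.arctan2(l[1],l[0])))
for px in((383,60),(390,90),(425,200),(440,262)): print(px,"machine edge stand",Rm.T@(onplane(n,px,0)[:2]*1000-c0))
for nm,px,z in(("shears tip",(353,110),0),("handles",(369,180),0),("pen",(290,257),.01),("bottle",(266,201),.07)): print(nm,Rm.T@(onplane(n,px,z)[:2]*1000-c0))
E
```

```text
-x 67 centre [-86.45405     7.3446207] ang deg -89.77496
-y 47 centre [-20.74421 -80.28941] ang deg 0.7342764
+y 67 centre [ 0.17360193 98.473145  ] ang deg 0.05195362
+x 38 centre [86.392334 39.51736 ] ang deg 89.96354
(383, 60) machine edge stand [ 431.00777959 -129.11995531]
(390, 90) machine edge stand [ 357.41402328 -130.05893888]
(425, 200) machine edge stand [  96.06027826 -154.73827435]
(440, 262) machine edge stand [ -42.99325435 -158.84838916]
shears tip [326.26771951 -38.71694073]
handles [162.25526664 -42.56660087]
pen [ 26.17575562 157.81742228]
bottle [143.88459435 183.18077185]
```

Stand frame: origin (495.6, 324.2) mm, yaw 11.2°. The panel sits at stand (-12.1, -5.6), turned -6.3°. I move to a point above the bed on the panel's -x side, squared to the stand and with the fingers 40 mm apart.

Request:
servo_tool(commands=[[-40,-26,0,0,0,-4,60],[-80,-52,0,0,0,-8,40],[-120,-78,0,0,0,-12,40],[-160,-104,0,0,0,-16,40],[-200,-130,0,0,0,-20,40],[-240,-156,0,0,0,-24,40],[-280,-182,0,0,0,-27.3,40],[-316,-207,0,0,0,-27.3,40],[-316,-207,60,0,0,-27.3,40],[-316,-207,100,0,0,-27.3,40],[-316,-207,100,0,0,-27.3,40],[-316,-207,100,0,0,-27.3,40]], force=20)

```text
time_s: 1.75
ee_pos: [0.4202, 0.3148, 0.1005]
ee_rot: [3.141, 0.002, -2.946]
contact_force: [-0.4, -0.3, 0.8]
gripper_width: 0.0397
grasp_force: 0.0
```

Run:
```python
from h import *
s=ctrl.observe();T=toolT();im=ctrl.read_camera("wrist");cv2.imwrite("pics/w1.png",im);cv2.imwrite("pics/s1.png",ctrl.read_camera("scene"))
print(s)
print(proj("wrist",T[:3,3],T))
```

```text
{'time_s': 1.75, 'joints': array([-0.84496687,  0.18942969,  0.12750697,  1.85585735, -0.02701515,
        1.0959289 ,  1.05918359]), 'joint_velocities': array([-0.0010719 , -0.01476182,  0.00147298, -0.01424657, -0.00113455,
       -0.00367652,  0.00139418]), 'joint_efforts': array([ 6.26026187e-02, -4.65930426e+01,  1.38566460e+00, -3.42050278e+01,
        9.45930427e-03,  9.33995907e-03,  2.56767751e-03]), 'ee_pos': array([0.42019331, 0.31482123, 0.10045671]), 'ee_rot': array([ 3.14051078e+00,  1.71504856e-03, -2.94579518e+00]), 'contact_force': array([-0.3628748 , -0.34914936,  0.82823899]), 'wrist_torque': array([0.03313452, 0.04251799, 0.0174472 ]), 'grasp_force': 0.0, 'gripper_width': 0.03966330102608973}
[316.21739899 279.60748074]
```

View pics/w1.png

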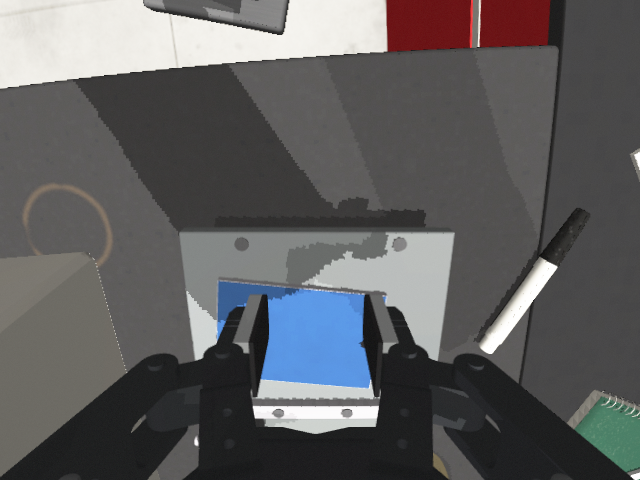

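View pics/s1.png

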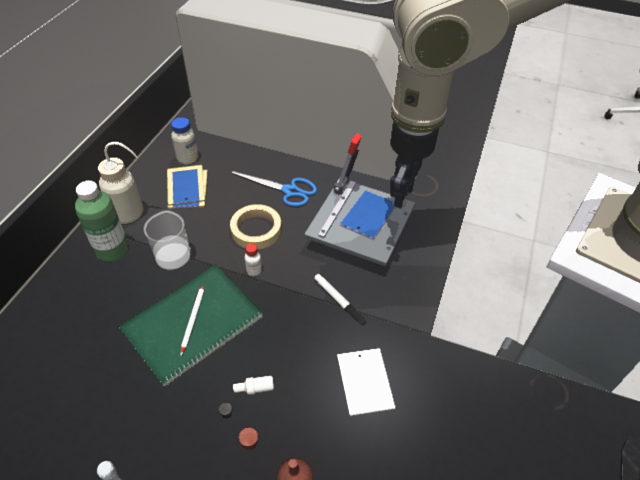

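The wrist view shows the panel under the open fingers, spanning (218,280) to (385,385). The bed's -x edge is level at row 231, with screws at (242,243) and (400,243). The fingers line up between the screws. I check the stand frame with this closer view.

```bash
cat >> h.py <<'E'
C0=np.array([495.6,324.2]);A0=11.2
def st(p):  # world m -> stand mm
    a=np.radians(A0);return np.array([[np.cos(a),np.sin(a)],[-np.sin(a),np.cos(a)]])@(np.asarray(p)[:2]*1000-C0)
E
python3 - <<'E'
from h import *
T=toolT();print("tcp",st(T[:3,3]))
for px,z in(((180,232),.05),((455,231),.05),((242,243),.05),((400,243),.05),((219,280),.055),((386,293),.055),((368,387),.055),((254,403),.058),((384,402),.058)): print(px,st(onplane("wrist",px,z,T)))
E
```

```text
tcp [-75.47912434   5.67922823]
(180, 232) [-84.31399348 -79.98105707]
(455, 231) [-84.9980983   93.46209288]
(242, 243) [-76.98432326 -41.06699147]
(400, 243) [-76.98497466  58.98602641]
(219, 280) [-53.55110821 -56.47676773]
(386, 293) [-44.31274614  51.21064184]
(368, 387) [31.20783815 43.26843645]
(254, 403) [ 43.11858822 -38.97321299]
(384, 402) [42.36675135 55.08566964]
```

Request:
servo_tool(commands=[[0,0,20,0,0,0,40],[0,0,32,0,0,0,40],[0,0,38,0,0,0,40],[0,0,40,0,0,0,40],[0,0,42,0,0,0,40],[0,0,43,0,0,0,40],[0,0,43,0,0,0,40]])

```text
time_s: 2.72
ee_pos: [0.4195, 0.3142, 0.0559]
ee_rot: [3.141, 0.0, -2.946]
contact_force: [-0.0, -0.0, 0.5]
gripper_width: 0.0397
grasp_force: 0.0
```

The wrist view agrees with the stand frame to within 1 mm. Next I feel for the bed surface.

Request:
servo_tool(commands=[[0,0,1,0,0,0,40],[0,0,2,0,0,0,40],[0,0,3,0,0,0,40],[0,0,4,0,0,0,40],[0,0,4,0,0,0,40]])

```text
time_s: 3.35
ee_pos: [0.4194, 0.3141, 0.0516]
ee_rot: [3.142, -0.0, -2.946]
contact_force: [0.7, -0.9, 0.6]
gripper_width: 0.0397
grasp_force: 0.0
```

Request:
servo_tool(commands=[[0,0,1,0,0,0,40],[0,0,2,0,0,0,40],[0,0,2,0,0,0,40]])

```text
time_s: 3.72
ee_pos: [0.4194, 0.314, 0.0496]
ee_rot: [-3.142, -0.0, -2.946]
contact_force: [0.3, -0.4, 0.2]
gripper_width: 0.0401
grasp_force: 0.0
```

Request:
servo_tool(commands=[[0,0,1,0,0,0,40],[0,0,2,0,0,0,40],[0,0,2,0,0,0,40]])

```text
time_s: 4.1
ee_pos: [0.4194, 0.3141, 0.0476]
ee_rot: [-3.142, -0.0, -2.946]
contact_force: [0.6, -0.0, 0.2]
gripper_width: 0.04
grasp_force: 0.0
```

Request:
servo_tool(commands=[[0,0,1,0,0,0,40],[0,0,2,0,0,0,40],[0,0,2,0,0,0,40]])

```text
time_s: 4.47
ee_pos: [0.4194, 0.314, 0.0456]
ee_rot: [-3.142, -0.0, -2.946]
contact_force: [0.0, -0.1, 0.1]
gripper_width: 0.0402
grasp_force: 0.0
```

Request:
servo_tool(commands=[[0,0,1,0,0,0,40],[0,0,1,0,0,0,40],[0,0,2,0,0,0,40],[0,0,2,0,0,0,40]])

```text
time_s: 4.97
ee_pos: [0.4194, 0.3141, 0.0436]
ee_rot: [3.142, -0.0, -2.946]
contact_force: [0.2, -0.2, 0.5]
gripper_width: 0.0402
grasp_force: 0.0
```

Request:
servo_tool(commands=[[0,0,1,0,0,0,40],[0,0,1,0,0,0,40],[0,0,1.5,0,0,0,40],[0,0,1.5,0,0,0,40]])

```text
time_s: 5.48
ee_pos: [0.4195, 0.3141, 0.0422]
ee_rot: [3.142, 0.0, -2.946]
contact_force: [0.1, -0.5, 0.7]
gripper_width: 0.0399
grasp_force: 0.0
```

Request:
servo_tool(commands=[[0,0,1,0,0,0,40],[0,0,1,0,0,0,40],[0,0,2,0,0,0,40],[0,0,2,0,0,0,40]])

```text
time_s: 5.98
ee_pos: [0.4194, 0.3141, 0.0401]
ee_rot: [-3.142, -0.0, -2.946]
contact_force: [0.8, 0.0, -0.0]
gripper_width: 0.0399
grasp_force: 0.0
```

Run:
```python
from h import *
w=ctrl.read_camera("wrist")[200:460,140:480];s=ctrl.read_camera("scene")[120:270,290:450]
w=cv2.resize(w,(400,306),interpolation=cv2.INTER_CUBIC);s=cv2.resize(s,(400,375),interpolation=cv2.INTER_CUBIC)[:306]
cv2.imwrite("pics/p2.png",np.hstack([w,s]));o=ctrl.observe();print(o["contact_force"],o["ee_pos"])
```

```text
[-0.24180024 -0.14894302  0.33449525] [0.41944673 0.31410445 0.04019246]
```

View pics/p2.png

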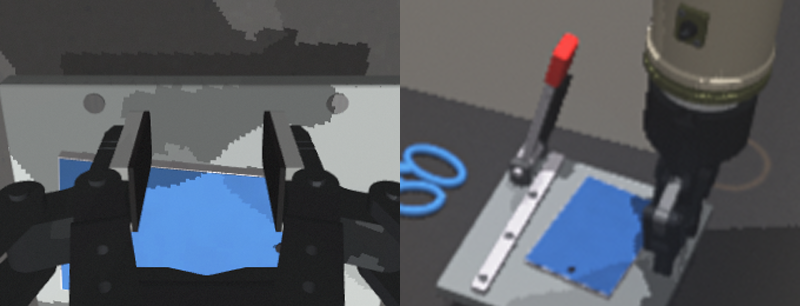

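The wrist crop shows the tips over bare bed, short of the panel. I find the tip depth from the known 40 mm opening: pad-end corners at about (267,293) and (365,293).

Run:
```python
from h import *
T=np.eye(4)
for px in((267,293),(365,293)):
    o,d=ray("wrist",px,T); y=20e-3 if d[1]+o[1]>0 else -20e-3
    for yy in(.02,-.02):
        t=(yy-o[1])/d[1]
        if t>0: print(px,yy,(o+t*d)*1000)
print(ctrl.camera_model("wrist")["tool_from_camera"])
```

```text
(267, 293) -0.02 [ 11.32116876 -20.         -37.11931165]
(365, 293) 0.02 [ 10.05565122  20.         -34.61461829]
[[ 3.32379262e-04  9.48572447e-01  3.16559949e-01  8.15818739e-02]
 [ 9.99999942e-01 -2.91698370e-04 -1.75897823e-04 -4.83709644e-04]
 [-7.45118076e-05  3.16559989e-01 -9.48572489e-01 -1.75063139e-01]
 [ 0.00000000e+00  0.00000000e+00  0.00000000e+00  1.00000000e+00]]
```

Request:
servo_tool(commands=[[0,0,1,0,0,0,40],[0,0,1,0,0,0,40],[0,0,2,0,0,0,40],[0,0,2,0,0,0,40],[0,0,2.5,0,0,0,40],[0,0,2.5,0,0,0,40]])

```text
time_s: 6.82
ee_pos: [0.4194, 0.3141, 0.0377]
ee_rot: [3.142, -0.0, -2.946]
contact_force: [0.6, -0.5, 0.6]
gripper_width: 0.04
grasp_force: 0.0
```

Run:
```python
from h import *
im=ctrl.read_camera("wrist");I=np.eye(4)
v=cv2.resize(im,None,fx=3,fy=3,interpolation=cv2.INTER_CUBIC)
for z,col in((0,(0,0,255)),(-13,(0,255,255)),(-38,(0,255,0))):
    for x in(-11,11):
        for y in(-20,20):
            p=proj("wrist",np.array([x,y,z])/1000,I)*3+1;cv2.circle(v,tuple(int(a) for a in p),4,col,1)
cv2.imwrite("pics/p3.png",v[700:1260,560:1340])
```

```text
(no output)
```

View pics/p3.png

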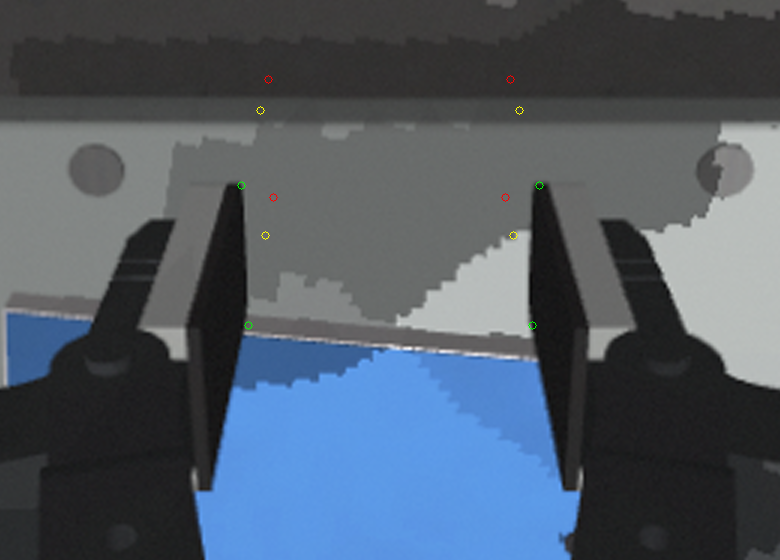

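At this opening the picture puts the pad ends about 36 mm behind the TCP, so roughly 20 mm of clearance is left. I go down most of that, then feel finely.

Request:
servo_tool(commands=[[0,0,3,0,0,0,40],[0,0,6,0,0,0,40],[0,0,6,0,0,0,40]])

```text
time_s: 7.25
ee_pos: [0.4193, 0.3139, 0.0313]
ee_rot: [-3.141, -0.001, -2.946]
contact_force: [0.7, -0.3, -0.1]
gripper_width: 0.0399
grasp_force: 0.0
```

Run:
```python
from h import *
T=toolT();o=ctrl.observe();print(o["contact_force"],o["ee_pos"],o["gripper_width"])
_,r,P=bluepanel("wrist",(0,0,640,480),T);_,r2,_=bluepanel("top",(290,190,170,130));print(r,r2)
m=ctrl.read_camera("scene");v=m[120:270,300:450];cv2.imwrite("pics/s4.png",cv2.resize(v,(600,600),interpolation=cv2.INTER_CUBIC))
```

```text
[ 0.67343195 -0.26781234 -0.08186329] [0.41925037 0.31390878 0.03132208] 0.03985111003042396
((471.677734375, 324.2891540527344), (47.21315002441406, 64.55992126464844), 5.3836517333984375) ((485.0671081542969, 317.31201171875), (71.09391021728516, 104.5342788696289), 4.975001811981201)
```

View pics/s4.png

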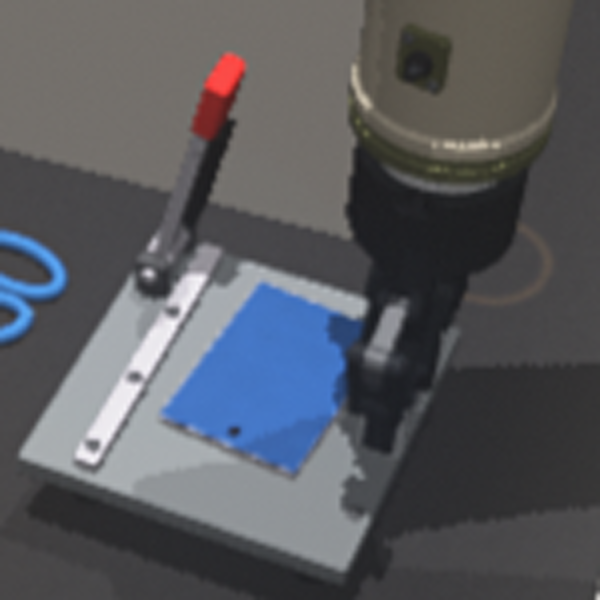

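The scene crop shows the +y fingertip ending near crop (380,450), which is scene pixel (395,232). I compute its height along the ray.

Run:
```python
from h import *
print("tcp",st(toolT()[:3,3]))
for z in(.03,.04,.05,.06,.07,.08): print(z,st(onplane("scene",(395,232),z)))
```

```text
tcp [-76.64377085   4.89013806]
0.03 [-72.30858385  -2.30595399]
0.04 [-74.18513706   6.52426172]
0.05 [-76.06169027  15.35447744]
0.06 [-77.93824348  24.18469315]
0.07 [-79.81479669  33.01490887]
0.08 [-81.6913499   41.84512459]
```

Request:
servo_tool(commands=[[0,0,2,0,0,0,40],[0,0,4,0,0,0,40],[0,0,5,0,0,0,40],[0,0,5,0,0,0,40]])

```text
time_s: 7.9
ee_pos: [0.4194, 0.3141, 0.0266]
ee_rot: [-3.142, -0.0, -2.946]
contact_force: [0.7, 0.5, -0.3]
gripper_width: 0.0397
grasp_force: 0.0
```

The two views agree: the tips really sit about 36 mm behind the TCP, leaving about 12 mm to the bed.

Request:
servo_tool(commands=[[0,0,3,0,0,0,40],[0,0,6,0,0,0,40],[0,0,7,0,0,0,40],[0,0,7,0,0,0,40]])

```text
time_s: 8.4
ee_pos: [0.4194, 0.3141, 0.0196]
ee_rot: [-3.142, -0.0, -2.946]
contact_force: [0.8, -0.3, 0.1]
gripper_width: 0.0399
grasp_force: 0.0
```

Request:
servo_tool(commands=[[0,0,1,0,0,0,40],[0,0,1,0,0,0,40],[0,0,2,0,0,0,40],[0,0,2,0,0,0,40]])

```text
time_s: 8.9
ee_pos: [0.4194, 0.3141, 0.0176]
ee_rot: [3.142, -0.0, -2.946]
contact_force: [-1.6, -0.2, 0.2]
gripper_width: 0.0399
grasp_force: 0.0
```

Request:
servo_tool(commands=[[0,0,1,0,0,0,40],[0,0,1,0,0,0,40]])

```text
time_s: 9.15
ee_pos: [0.4194, 0.314, 0.0166]
ee_rot: [-3.142, -0.0, -2.946]
contact_force: [-0.3, 0.7, -0.7]
gripper_width: 0.0398
grasp_force: 0.0
```

Request:
servo_tool(commands=[[0,0,1,0,0,0,40],[0,0,1,0,0,0,40]])

```text
time_s: 9.4
ee_pos: [0.4195, 0.3142, 0.016]
ee_rot: [3.141, 0.0, -2.946]
contact_force: [-1.4, -1.9, 5.1]
gripper_width: 0.0398
grasp_force: 2.4
```

Run:
```python
from h import *
im=ctrl.read_camera("wrist");T=toolT();c=cv2.cvtColor(im,cv2.COLOR_BGR2GRAY)
print(T[:3,3],ctrl.observe()["contact_force"])
g=im[270:330,255:285].max(2)
print(g[::3])
```

```text
[0.41952646 0.31417348 0.01603113] [-1.43783562 -0.35158325  4.91299786]
[[ 48  52  50  50  49  50  50  51  50  50  51  53  51  49  49  50  50  51
   49  49  50  51  51  51  50  50  50  51  52  50]
 [ 50  50  50  51  50  48  47  49  49  48  51  52  51  51  49  49  51  50
   49  47  50  48  49  51  49  50  50  52  49  50]
 [ 49  49  50  51  49  50  47  46  47  52  49  52  50  51  49  52  48  47
   49  49  52  49  50  49  51  51  51  51  51  50]
 [ 49  49  49  49  50  49  48  49  49  48  52  48  51  49  52  51  51  50
   51  49  52  51  51  51  50  53  52  50  50  51]
 [ 49  51  51  48  51  50  49  49  48  48  50  50  49  50  53  50  51  51
   48  51  48  52  52  50  50  50  50  51  51  50]
 [ 70  69  67  69  70  68  68  67  66  68  67  69  66  68  67  65  69  67
   67  68  66  68  66  68  67  68  67  68  66  67]
 [ 74  72  73  73  69  70  71  70  70  71  70  69  69  71  70  71  70  71
   71  70  70  70  70  70  71  71  72  70  70  69]
 [ 72  71  71  71  70  71  70  72  72  71  72  72  71  71  72  72  72  71
   71  71  71  71  70  72  71  71  71  71  71  73]
 [ 88  88  88  87  87  88  
[... 773 characters left out ...]
 24  75 108 108 109 109
  108 109 109 108 109 108 108 108 108 108 107 107]
 [ 94  47  28  29  28  28  23  22  23  23  26  26  22  65 109 110 107 108
  108 108 107 108 108 108 108 108 109 109 109 108]
 [ 50  29  25  29  27  26  23  24  24  22  24  26  25  64 108 108 109 108
  108 108 107 109 108 107 107 107 108 109 109 108]
 [ 30  30  27  28  24  22  28  23  25  25  24  24  23  45 107 109 108 109
  108 107 107 108 107 107 108 108 108 109 108 108]
 [ 28  27  28  26  23  23  27  24  25  21  24  22  23  30 104 107 109 109
  107 108 108 107 107 109 108 108 108 108 107 107]
 [ 29  28  24  22  23  27  23  22  23  25  23  27  24  22 105 109 108 108
  108 108 108 109 108 109 109 110 109 106 108 108]]
```

The bed is touched at TCP z = 0.016 m. I raise 2.5 mm and push the panel gently towards the fence.

Request:
servo_tool(commands=[[0,0,-2.5,0,0,0,40],[-5,0,-2.5,0,0,0,40],[-10,0,-2.5,0,0,0,40],[-13,0,-2.5,0,0,0,40],[-15,0,-2.5,0,0,0,40],[-17,0,-2.5,0,0,0,40],[-19,0,-2.5,0,0,0,40],[-21,0,-2.5,0,0,0,40],[-23,0,-2.5,0,0,0,40],[-25,0,-2.5,0,0,0,40]])

```text
time_s: 10.7
ee_pos: [0.4441, 0.3189, 0.0182]
ee_rot: [3.142, -0.0, -2.946]
contact_force: [-2.2, -0.9, 0.4]
gripper_width: 0.0403
grasp_force: 1.1
```

```bash
cat >> h.py <<'E'
def where():
    T=toolT();o=ctrl.observe();a=np.radians(A0)
    print("t",o["time_s"],"tcp",st(T[:3,3]).round(1),"z",T[2,3].round(4),"F",o["contact_force"].round(1))
    im,r,P=bluepanel("top",(290,190,200,130));S=np.array([st(np.append(p/1000,0)) for p in P])
    # fence-side edge and +-y ends by robust line fits over the visible contour
    for nm,ax,ext in(("x+",0,1),("x-",0,-1),("y+",1,1),("y-",1,-1)):
        e=np.percentile(ext*S[:,ax],97);q=S[ext*S[:,ax]>e-5];b=1-ax
        mid=np.median(q[:,b]);print(nm,"edge",(ext*e).round(1),end=" ")
    print("\nrect",st(np.append(np.array(r[0])/1000,0)).round(1),np.round(r[1],1),"ang",round(r[2]-A0,1))
E
python3 -c "
from h import *
where()"
```

```text
t 10.7 tcp [-51.6   4.8] z 0.0182 F [-2.2 -0.9  0.4]
x+ edge 33.9 x- edge -7.0 y+ edge 48.1 y- edge -37.9 
rect [11.5  3.5] [44.3 90.1] ang -1.2
```

Request:
servo_tool(commands=[[-2,0,0,0,0,0,40],[-4,0,0,0,0,0,40],[-6,0,0,0,0,0,40],[-7.5,0,0,0,0,0,40],[-8.5,0,0,0,0,0,40],[-9.5,0,0,0,0,0,40],[-9.5,0,0,0,0,0,40]])

```text
time_s: 11.62
ee_pos: [0.4534, 0.3209, 0.0182]
ee_rot: [3.141, 0.0, -2.946]
contact_force: [-1.9, -1.4, 0.2]
gripper_width: 0.0399
grasp_force: 0.9
```

Request:
servo_tool(commands=[[-0.5,0,0,0,0,0,40],[-1,0,0,0,0,0,40],[-1,0,0,0,0,0,40]])

```text
time_s: 12.0
ee_pos: [0.4543, 0.321, 0.0182]
ee_rot: [3.142, 0.0, -2.946]
contact_force: [-3.2, -1.2, 0.6]
gripper_width: 0.0401
grasp_force: 1.3
```

Request:
servo_tool(commands=[[-0.5,0,0,0,0,0,40],[-1,0,0,0,0,0,40],[-1,0,0,0,0,0,40]])

```text
time_s: 12.38
ee_pos: [0.4547, 0.321, 0.0181]
ee_rot: [-3.141, -0.001, -2.946]
contact_force: [-5.7, -3.3, 1.9]
gripper_width: 0.0397
grasp_force: 2.9
```

```bash
python3 -c "
from h import *
where()"
```

```text
t 12.375 tcp [-40.8   4.8] z 0.0181 F [-5.7 -3.3  1.9]
x+ edge 41.8 x- edge 10.6 y+ edge 49.8 y- edge -28.1 
rect [30.5  9.7] [31.3 85. ] ang 7.7
```

The panel is against the fence: TCP x is -40.8 as expected and the force is rising to about 6 N. Next I lift, turn 90° and go round to the panel's +y end.

Request:
servo_tool(commands=[[4,0,0,0,0,0,40],[6,0,-20,0,0,0,40],[6,0,-40,0,0,8,40],[0,10,-40,0,0,18,40],[-6,20,-40,0,0,28,40],[-12,30,-40,0,0,38,40],[-18,40,-40,0,0,48,40],[-24,50,-40,0,0,58,40],[-30,60,-40,0,0,68,40],[-36,68,-40,0,0,78,40],[-41,70,-40,0,0,88,40],[-41,70,-40,0,0,90,40]])

```text
time_s: 13.92
ee_pos: [0.4824, 0.3983, 0.0584]
ee_rot: [3.14, -0.0, 1.766]
contact_force: [0.8, -0.7, -0.6]
gripper_width: 0.0399
grasp_force: 0.0
```

Run:
```python
from h import *
where();o=ctrl.observe();print(o["joints"].round(2),o["ee_rot"]);T=toolT()
_,r,P=bluepanel("wrist",(0,0,640,480),T);S=np.array([st(np.append(p/1000,0)) for p in P]);print(S.min(0),S.max(0),r[2]-A0)
q=S[(S[:,1]>np.percentile(S[:,1],99)-6)&(S[:,0]>-25)&(S[:,0]<40)];print("end line slope/pos",np.polyfit(q[:,0],q[:,1],1))
```

```text
t 13.925 tcp [ 1.4 75.2] z 0.0584 F [ 0.8 -0.7 -0.6]
x+ edge 41.0 x- edge 17.4 y+ edge -41.9 y- edge -54.6 
rect [ 28.5 -47.9] [25.8 13.3] ang -2.1
[-1.06  0.46  0.38  1.64 -0.18  1.08 -0.43] [ 3.14065321e+00 -9.58400884e-05  1.76635451e+00]
[-30.07609259 -30.81432941] [38.5826975  50.17934706] -0.0337116241455071
end line slope/pos [-1.09108962e-02  4.93156653e+01]
```

The panel lies square (0.0°) with its +y end at stand y = 49.3. I descend and slide it.

Request:
servo_tool(commands=[[0,0,20,0,0,0,40],[0,0,36,0,0,0,40],[0,0,40,0,0,0,40],[-5,0,40,0,0,0,40],[-10,0,40,0,0,0,40],[-13,0,40,0,0,0,40],[-15,0,40,0,0,0,40],[-17,0,40,0,0,0,40],[-19,0,40,0,0,0,40],[-21,0,40,0,0,0,40],[-23,0,40,0,0,0,40]])

```text
time_s: 15.4
ee_pos: [0.4865, 0.3757, 0.0185]
ee_rot: [3.141, -0.001, 1.767]
contact_force: [-0.7, 4.7, 4.1]
gripper_width: 0.04
grasp_force: 2.8
```

Request:
servo_tool(commands=[[-2,0,0,0,0,0,40],[-4,0,0,0,0,0,40],[-6,0,0,0,0,0,40],[-8,0,0,0,0,0,40],[-10,0,0,0,0,0,40],[-12,0,0,0,0,0,40],[-14,0,0,0,0,0,40],[-16,0,0,0,0,0,40],[-18,0,0,0,0,0,40],[-20,0,0,0,0,0,40]])

```text
time_s: 16.65
ee_pos: [0.4904, 0.356, 0.0185]
ee_rot: [3.141, -0.001, 1.767]
contact_force: [-0.6, 4.2, 4.1]
gripper_width: 0.0401
grasp_force: 3.2
```

Run:
```python
from h import *
where();T=toolT()
_,r,P=bluepanel("wrist",(0,0,640,480),T);S=np.array([st(np.append(p/1000,0)) for p in P]);print(S.min(0),S.max(0),r[2]-A0)
q=S[(S[:,1]>np.percentile(S[:,1],99)-6)&(abs(S[:,0])<18)];print("end line slope/pos",np.polyfit(q[:,0],q[:,1],1))
```

```text
t 16.65 tcp [ 1.  32.2] z 0.0185 F [-0.6  4.2  4.1]
x+ edge 135.3 x- edge 126.6 y+ edge -5.5 y- edge -29.4 
rect [130. -17.] [ 6.4 27.1] ang -10.7
[-28.30363531 -32.32405049] [29.94990511 20.33302856] -0.03452796936035085
end line slope/pos [-7.28742339e-05  2.03181523e+01]
```

The slide is clean and square: the end is now at y = 20.3, with about 10 mm to go. I ease the tips up 1 mm and finish.

Request:
servo_tool(commands=[[0,0,-1,0,0,0,40],[-2,0,-1,0,0,0,40],[-4,0,-1,0,0,0,40],[-6,0,-1,0,0,0,40],[-8,0,-1,0,0,0,40],[-9.5,0,-1,0,0,0,40],[-10.5,0,-1,0,0,0,40],[-10.5,0,-1,0,0,0,40]])

```text
time_s: 17.75
ee_pos: [0.4923, 0.3451, 0.0192]
ee_rot: [-3.142, 0.0, 1.766]
contact_force: [-1.1, 2.1, 1.6]
gripper_width: 0.0401
grasp_force: 0.7
```

Run:
```python
from h import *
where();T=toolT()
im,r,P=bluepanel("wrist",(0,0,640,480),T);S=np.array([st(np.append(p/1000,0)) for p in P]);print(S.min(0),S.max(0),r[2]-A0)
q=S[(S[:,1]>np.percentile(S[:,1],99)-6)&(abs(S[:,0])<18)];print("end line slope/pos",np.polyfit(q[:,0],q[:,1],1))
q=S[S[:,0]<-25];print("x- edge",np.polyfit(q[:,1],q[:,0],1),len(q))
```

```text
t 17.75 tcp [ 0.8 21.2] z 0.0192 F [-1.1  2.1  1.6]
x+ edge 135.3 x- edge 126.6 y+ edge -5.5 y- edge -29.4 
rect [130. -17.] [ 6.4 27.1] ang -10.7
[-28.64488696 -43.72243891] [29.89641461 10.24590362] 1.1454141616821296
end line slope/pos [0.01485063 9.85670314]
x- edge [  0.04000946 -26.14685196] 48
```

Request:
servo_tool(commands=[[3,0,0,0,0,0,40],[6,0,-10,0,0,0,40],[10,0,-50,0,0,0,40],[10,0,-100,0,0,0,40],[10,0,-130,0,0,0,40],[10,0,-130,0,0,0,40]])

```text
time_s: 18.6
ee_pos: [0.4917, 0.3561, 0.1526]
ee_rot: [3.137, -0.003, 1.766]
contact_force: [0.2, 0.7, 0.0]
gripper_width: 0.0405
grasp_force: 0.0
```

```bash
cat >> h.py <<'E'
def wpanel():
    T=toolT();im,r,P=bluepanel("wrist",(0,0,640,480),T);S=np.array([st(np.append(p/1000,0)) for p in P])
    print("rect",st(np.append(np.array(r[0])/1000,0)).round(1),np.round(r[1],1),"ang",round((r[2]-A0+45)%90-45,2),S.min(0).round(1),S.max(0).round(1))
    return im
E
python3 - <<'E'
from h import *
where();im=wpanel();cv2.imwrite("pics/w5.png",im);T=toolT();print(proj("wrist",np.array([.4956-.0194*-80/100*0,.3242,.05]),T))
a=np.radians(A0)
def w(x,y,z): return np.append((C0+np.array([[np.cos(a),-np.sin(a)],[np.sin(a),np.cos(a)]])@[x,y])/1000,z)
for p in((45,-75,.058),(45,90,.058),(-85,-80,.05),(-85,95,.05),(-30,10,.055),(45,10,.055),(-30,-100,.055),(45,-100,.055)): print(p,proj("wrist",w(*p),T).round(0))
E
```

```text
t 18.6 tcp [ 2.4 32. ] z 0.1526 F [0.2 0.7 0. ]
x+ edge 135.6 x- edge 134.5 y+ edge -4.6 y- edge -10.2 
rect [135.   -7.4] [0.  6.3] ang -10.7
rect [  7.6 -44.1] [ 73.7 107.7] ang 0.02 [-29.3 -98. ] [44.4  9.7]
[314.57085404 261.45291636]
(45, -75, 0.058) [369. 349.]
(45, 90, 0.058) [380. 144.]
(-85, -80, 0.05) [215. 348.]
(-85, 95, 0.05) [195. 137.]
(-30, 10, 0.055) [275. 252.]
(45, 10, 0.055) [374. 252.]
(-30, -100, 0.055) [280. 372.]
(45, -100, 0.055) [367. 371.]
```

View pics/w5.png

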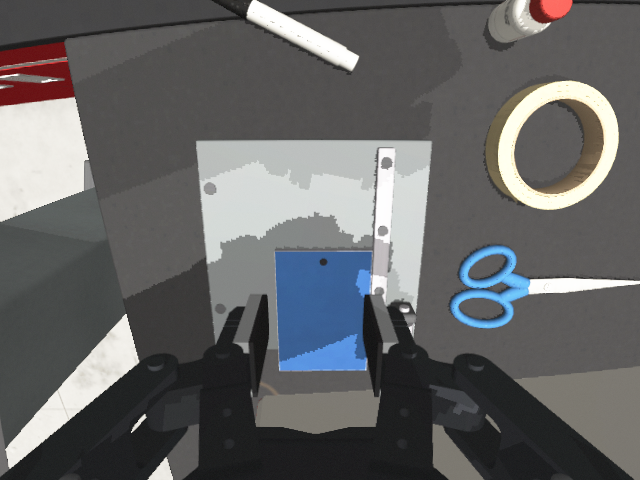

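The panel is on the fence (x edge about 45, angle 0.02°), with its end about 19 mm past the ledge, lying flat in the picture at (276-371, 252-372). I now shut the fingers here and find where the shut tips end against the blue background.

Request:
servo_tool(commands=[[0,0,0,0,0,0,0],[0,0,0,0,0,0,0],[0,0,0,0,0,0,0],[0,0,0,0,0,0,0]])

```text
time_s: 19.2
ee_pos: [0.4903, 0.3551, 0.149]
ee_rot: [-3.141, 0.0, 1.766]
contact_force: [0.1, 0.2, 0.3]
gripper_width: -0.0001
grasp_force: 0.0
```

Run:
```python
from h import *
im=ctrl.read_camera("wrist");I=np.eye(4);print(ctrl.observe()["gripper_width"])
for c in(304,308,312,316,320,324,328): print(c,[int(im[r,c].max()) for r in range(248,312,2)])
for z in(0,-10,-20,-25,-30,-36): print(z,proj("wrist",np.array([.011,0,z/1000]),I).round(1),proj("wrist",np.array([.011,-.0145,z/1000]),I).round(1))
for r in(266,274,282,290,298):
    print(r,"".join('B' if (im[r,c,0]>150 and im[r,c,2]<120) else ('d' if im[r,c].max()<60 else '.') for c in range(270,365)))
```

```text
-0.00027738067793212697
304 [101, 127, 151, 152, 152, 151, 152, 150, 150, 151, 149, 148, 149, 150, 149, 151, 153, 150, 151, 151, 149, 151, 136, 102, 102, 101, 101, 102, 101, 102, 101, 101]
308 [101, 127, 153, 152, 151, 150, 150, 151, 152, 151, 150, 152, 149, 149, 150, 150, 151, 151, 150, 152, 150, 151, 135, 102, 103, 101, 102, 101, 101, 102, 102, 101]
312 [120, 126, 152, 153, 152, 151, 151, 150, 149, 152, 155, 153, 153, 152, 151, 150, 152, 151, 151, 151, 149, 146, 121, 26, 23, 28, 25, 26, 26, 25, 25, 28]
316 [101, 127, 152, 153, 151, 150, 149, 148, 150, 151, 152, 153, 153, 151, 151, 150, 151, 150, 150, 150, 148, 146, 121, 24, 25, 26, 23, 27, 27, 28, 28, 27]
320 [102, 131, 152, 152, 152, 150, 142, 122, 145, 149, 149, 151, 149, 150, 151, 150, 149, 148, 150, 147, 148, 146, 132, 102, 102, 102, 95, 87, 86, 85, 86, 86]
324 [123, 126, 148, 150, 148, 107, 44, 44, 42, 133, 149, 151, 149, 150, 149, 150, 151, 149, 150, 149, 147, 147, 131, 102, 102, 102, 102, 103, 101, 102, 101, 101]
328 [101, 127, 153, 152, 151, 149, 137, 88, 135, 150, 151, 150, 149, 149, 149, 151, 151, 151, 152, 149, 147, 147, 133, 102, 102, 101, 101, 103, 100, 101, 102, 102]
0 [315.8 258.1] [286.6 258.1]
-10 [315.8 266. ] [285.1 266. ]
-20 [315.9 274.7] [283.4 274.7]
-25 [315.9 279.5] [282.5 279.4]
-30 [315.9 284.5] [281.5 284.5]
-36 [316.  290.9] [280.3 290.9]
266 ......BBBBBBBBBBBBBBBBBBB.BBB..BB.B.BBBBBBBBBBBB...............................................
274 .......BBBBBBBBBBBBBBBBBBBBBBBBBB.......B.BBBBB..........................................BBBBBB
282 .......BB.BBBBB.BBBBBBBB..BB.B...B..BBBBBBB..B..B........BB..BBB.......................BBBBBBBB
290 .......B.................B.BBB.B.BB.B.B...................................................BBBBB
298 ...........................B..............dddddddd...........................................BB
```

The shut tips also end about 35 mm behind the reported TCP, so tip height = TCP z + 34 mm. I rise over the bar, turn back and come down behind it.

Request:
servo_tool(commands=[[0,0,-45,0,0,0,0],[0,0,-90,0,0,-5,0],[-10,10,-90,0,0,-15,0],[-20,20,-90,0,0,-25,0],[-30,30,-90,0,0,-35,0],[-40,40,-90,0,0,-45,0],[-50,50,-90,0,0,-55,0],[-60,60,-90,0,0,-65,0],[-70,70,-90,0,0,-75,0],[-80,80,-90,0,0,-85,0],[-86,89,-90,0,0,-90,0],[-86,94,-90,0,0,-90,0]])

```text
time_s: 20.75
ee_pos: [0.5998, 0.2884, 0.2391]
ee_rot: [-3.141, -0.0, -2.948]
contact_force: [-0.0, 0.2, 0.3]
gripper_width: -0.0
grasp_force: 0.0
```

Run:
```python
from h import *
s=ctrl.observe();T=toolT();print(s["joints"].round(2),st(T[:3,3]),T[2,3],s["ee_rot"],s["contact_force"])
im=ctrl.read_camera("scene");t=ctrl.read_camera("top")
cv2.imwrite("pics/s6.png",np.hstack([im[40:280,260:480],cv2.resize(t[130:290,320:500],(270,240))]))
out=[]
for n,c,(x,y,w,h) in(("top",t,(290,190,170,130)),("scene",im,(290,120,150,160))):
    hsv=cv2.cvtColor(c[y:y+h,x:x+w],cv2.COLOR_BGR2HSV);m=((hsv[...,0]<8)|(hsv[...,0]>172))&(hsv[...,1]>140)&(hsv[...,2]>90)
    v,u=np.nonzero(m);print(n,len(u),(u.mean()+x,v.mean()+y) if len(u) else None)
```

```text
[-0.7   0.41  0.27  1.29 -0.11  1.45  1.32] [ 95.25797572 -55.37380077] 0.23909946616513422 [-3.14141706e+00 -6.32444230e-05 -2.94774389e+00] [-0.02539118  0.1925813   0.32441454]
top 133 (np.float64(396.3984962406015), np.float64(218.58646616541353))
scene 127 (np.float64(354.14173228346453), np.float64(142.92125984251967))
```

View pics/s6.png

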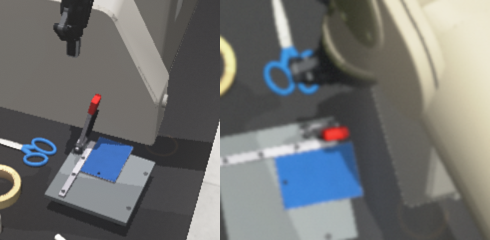

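Run:
```python
from h import *
print("bottom",onplane("scene",(413,180),0),st(onplane("scene",(413,180),0)))
for z in(.05,.1,.15,.2): print(z,st(onplane("scene",(428,130),z)))
for z in(.15,.2,.25,.3,.35): print("ridge",z,st(onplane("scene",(370,40),z)), "top cam (465,262)",st(onplane("top",(463,262),z)))
```

```text
bottom [0.4823839  0.12372877 0.        ] [ -51.90279893 -194.08626929]
0.05 [ -41.33922118 -316.92837152]
0.1 [ -52.84527242 -252.45813734]
0.15 [ -64.35132366 -187.98790316]
0.2 [ -75.8573749  -123.51766898]
ridge 0.15 [ 168.1625184  -465.45036931] top cam (465,262) [ -53.35355138 -166.12265147]
ridge 0.2 [ 140.45700403 -381.6490581 ] top cam (465,262) [ -53.48214256 -151.63332139]
ridge 0.25 [ 112.75148966 -297.8477469 ] top cam (465,262) [ -53.61073374 -137.14399131]
ridge 0.3 [  85.04597529 -214.0464357 ] top cam (465,262) [ -53.73932492 -122.65466123]
ridge 0.35 [  57.34046093 -130.2451245 ] top cam (465,262) [ -53.86791609 -108.16533116]
```

The machine's side wall lies at about stand y = -160, so vertical descent at y = -55 is clear. I descend behind the cap and close in.

Request:
servo_tool(commands=[[0,0,30,0,0,0,0],[0,0,60,0,0,0,0],[0,0,85,0,0,0,0],[0,0,100,0,0,0,0],[10,0,100,0,0,0,0],[20,0,100,0,0,0,0],[24,0,100,0,0,0,0],[26,0,100,0,0,0,0],[26,0,100,0,0,0,0]])

```text
time_s: 21.98
ee_pos: [0.5738, 0.2841, 0.1396]
ee_rot: [3.141, 0.001, -2.946]
contact_force: [0.2, -0.5, 0.4]
gripper_width: -0.0002
grasp_force: 0.0
```

Request:
servo_tool(commands=[[2,0,0,0,0,0,0],[4,0,0,0,0,0,0],[6,0,0,0,0,0,0],[8,0,0,0,0,0,0],[10,0,0.5,0,0,0,0]])

```text
time_s: 22.6
ee_pos: [0.5638, 0.282, 0.1387]
ee_rot: [3.141, 0.0, -2.946]
contact_force: [0.0, 0.5, 1.2]
gripper_width: -0.0001
grasp_force: 0.2
```

Request:
servo_tool(commands=[[5,0,0.5,0,0,0,0],[9,0,1,0,0,0,0],[14,0,3,0,0,0,0],[18,0,4.5,0,0,0,0],[23,0,6.5,0,0,0,0],[27,0,8,0,0,0,0],[31,0,10.5,0,0,0,0],[35,0,13,0,0,0,0],[39,0,15.5,0,0,0,0],[43,0,18,0,0,0,0]])

```text
time_s: 23.85
ee_pos: [0.5215, 0.2737, 0.1205]
ee_rot: [3.142, -0.0, -2.946]
contact_force: [-0.6, -0.3, -0.7]
gripper_width: -0.0003
grasp_force: 0.0
```

```bash
cat >> h.py <<'E'
def cap():
    out=[]
    for n,(x,y,w,h) in(("top",(290,190,170,130)),("scene",(290,110,150,150))):
        c=ctrl.read_camera(n);hsv=cv2.cvtColor(c[y:y+h,x:x+w],cv2.COLOR_BGR2HSV);m=((hsv[...,0]<8)|(hsv[...,0]>172))&(hsv[...,1]>140)&(hsv[...,2]>90)
        v,u=np.nonzero(m);print(n,len(u),end=" ")
        if len(u)<8: return print("hidden")
        out.append(ray(n,(u.mean()+x,v.mean()+y)))
    (o1,d1),(o2,d2)=out;t=np.linalg.lstsq(np.array([d1,-d2]).T,o2-o1,rcond=None)[0];p=(o1+t[0]*d1+o2+t[1]*d2)/2
    s=st(p);print("cap",s.round(1),p[2].round(4),"angle",np.degrees(np.arctan2(p[2]*1000-66,70-s[0])).round(1))
E
python3 -c "
from h import *
cap();T=toolT();print(st(T[:3,3]),T[2,3],ctrl.observe()['contact_force'])"
```

```text
top 41 scene 146 cap [ -6.8 -47.8] 0.1578 angle 50.1
[ 15.29493857 -54.58115694] 0.1203703630367786 [-1.0400867  -0.40609937 -1.24340305]
```

The bar follows, now at about 50°. I continue along the arc.

Request:
servo_tool(commands=[[4,0,3,0,0,0,0],[8,0,6.5,0,0,0,0],[12,0,10,0,0,0,0],[16,0,14,0,0,0,0],[20,0,19,0,0,0,0],[24,0,24,0,0,0,0],[27,0,29,0,0,0,0],[30,0,34,0,0,0,0],[33,0,39,0,0,0,0],[35,0,44,0,0,0,0],[37,0,49,0,0,0,0],[38,0,53,0,0,0,0]])

```text
time_s: 25.45
ee_pos: [0.4844, 0.2663, 0.0674]
ee_rot: [3.142, -0.0, -2.946]
contact_force: [-0.3, 0.1, -0.0]
gripper_width: -0.0001
grasp_force: 0.0
```

```bash
python3 -c "
from h import *
cap();T=toolT();print(st(T[:3,3]),T[2,3],ctrl.observe()['contact_force'])"
```

```text
top 54 scene 204 cap [-46.  -46.1] 0.0775 angle 5.6
[-22.49631551 -54.69689494] 0.06720931930411414 [ 0.59956505  0.34602848 -0.31781491]
```

The bar has dropped by its own weight. I press the cap down gently to seat it.

Request:
servo_tool(commands=[[8,0,6,0,0,0,0],[14,0,14,0,0,0,0],[14,0,20,0,0,0,0],[14,0,24,0,0,0,0],[14,0,26,0,0,0,0],[14,0,27,0,0,0,0],[14,0,27,0,0,0,0]])

```text
time_s: 26.42
ee_pos: [0.4708, 0.2636, 0.0407]
ee_rot: [3.141, 0.0, -2.946]
contact_force: [-0.6, -0.3, -0.9]
gripper_width: -0.0002
grasp_force: 0.0
```

Request:
servo_tool(commands=[[0,0,0.5,0,0,0,0],[0,0,1,0,0,0,0],[0,0,1,0,0,0,0]])

```text
time_s: 26.8
ee_pos: [0.4709, 0.2637, 0.0401]
ee_rot: [3.141, 0.0, -2.946]
contact_force: [-1.0, -0.8, 4.8]
gripper_width: -0.0002
grasp_force: 2.3
```

Request:
servo_tool(commands=[[0,0,0.5,0,0,0,0],[0,0,1,0,0,0,0],[0,0,1,0,0,0,0]])

```text
time_s: 27.18
ee_pos: [0.4709, 0.2637, 0.04]
ee_rot: [3.141, 0.0, -2.946]
contact_force: [-4.7, -3.0, 15.0]
gripper_width: 0.0002
grasp_force: 7.9
```

Request:
servo_tool(commands=[[0,0,-10,0,0,0,0],[0,0,-40,0,0,0,0],[0,0,-90,0,0,0,0],[20,10,-130,0,0,0,0],[60,30,-150,0,0,0,0],[110,60,-160,0,0,0,0],[110,60,-160,0,0,0,0],[110,60,-160,0,0,0,0]])

```text
time_s: 28.18
ee_pos: [0.3515, 0.3009, 0.1989]
ee_rot: [3.141, 0.001, -2.946]
contact_force: [0.7, -0.2, -0.5]
gripper_width: 0.0002
grasp_force: 0.0
```

Run:
```python
from h import *
cap();where();wpanel();print(ctrl.observe()["contact_force"])
n="scene";im=ctrl.read_camera(n);hsv=cv2.cvtColor(im[110:260,290:440],cv2.COLOR_BGR2HSV)
m=(hsv[...,0]>95)&(hsv[...,0]<125)&(hsv[...,1]>130);v,u=np.nonzero(m)
S=np.array([st(onplane(n,(a+290,b+110),.055)) for a,b in zip(u,v)]);print("scene panel",np.percentile(S,[1,99],axis=0).round(1))
```

```text
top 197 scene 206 cap [-41.2 -54.3] 0.0685 angle 1.3
t 28.275 tcp [-145.5    4.5] z 0.1985 F [-0.1  0.2 -0.2]
x+ edge 41.9 x- edge -27.5 y+ edge 11.1 y- edge -41.4 
rect [  7.1 -15.1] [70.1 52.7] ang -0.2
rect [-12.6 -85.6] [31.2 25.4] ang 0.54 [-28.3 -98.2] [  3.2 -72.8]
[-0.32320429 -0.70495332 -0.0519547 ]
scene panel [[-29.  -96.2]
 [164.6  34.6]]
```

The bar is down firmly on the panel: it held 15 N with no further travel, and the angle is about 0. The panel is unmoved at y = -98.2 to 11 and square, and the robot is clear. I hand the job in.

```bash
python3 -c "
from station import ctrl
print(ctrl.job_done())"
```

```text
the job is handed in; nothing more can be done
None
```

I handed the job in (no verdict came back): at the last look the panel was square against the fence with its end about 19 mm past the ledge, and the hold-down bar was down on it.

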